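# Pack the last honey bottle and lay the retaining bar

## Task

Finish packing the honey carrier: stand the tapered bottle from the white board upright in the carrier's empty bay, and then lay the long steel bar across the carrier, down in the notches of both end brackets, centred so that it sticks out about equally past both. Set both down without dropping them, let go, and leave the other bottles, the jars, the paper roll and the short bar as they are.

Things in the scene. Friction and masses are not known exactly. Their poses are not given: they have to be found in the camera images.
- carrier: fixed metal carrier 64 x 292 mm. Origin: centre of underside; y runs along its row of bays. Bays at y = -87, -29, 29, 87 mm: 54 x 54 mm inside, floor 4 mm up, walls 4 mm thick and 30 mm high. Brackets at y = -140 and 140 mm, 12 mm thick along y, 56 mm wide, have an open-topped notch each
- notch_left (a point): middle of the notch's seat in the bracket at the carrier's y = +140 mm, 128 mm above the table; the notch is 28 mm wide, its cheeks upright to 138 mm and then flaring outward to 147 mm
- notch_right (a point): middle of the notch's seat in the bracket at the carrier's y = -140 mm; the same notch as the other
- empty_bay (a point): centre of the floor of the carrier's empty bay (a flat round paper liner 36 mm across lies there), 4 mm above the table
- bottle: the bottle still to be packed, on the board. Tapered amber honey bottle with yellow cap: base 46 mm across up to 30 mm, tapering to 28 mm at 90 mm, then a cap 30 mm across from 90 to 112 mm height (total 112 mm). Origin: centre of underside, z up its axis
- bar: the long retaining bar: stainless square tube 20 x 20 x 330 mm lying on the board. Origin: centre of its underside; y runs along its length, z up; about 0.25 kg
- bar_center (a point): the middle of the long bar's volume, 10 mm above its underside
- board: fixed white plastic board 250 x 360 mm (x, y), 4 mm thick, on the table; the bar, the bottle to pack, two jars and the roll stand on it. Origin: centre of underside
- bottle_a: one of the three bottles already standing in the carrier. Tapered amber honey bottle with yellow cap: base 46 mm across up to 30 mm, tapering to 28 mm at 90 mm, then a cap 30 mm across from 90 to 112 mm height (total 112 mm). Origin: centre of underside, z up its axis
- bottle_b: one of the three bottles already standing in the carrier. Tapered amber honey bottle with yellow cap: base 46 mm across up to 30 mm, tapering to 28 mm at 90 mm, then a cap 30 mm across from 90 to 112 mm height (total 112 mm). Origin: centre of underside, z up its axis
- bottle_c: one of the three bottles already standing in the carrier. Tapered amber honey bottle with yellow cap: base 46 mm across up to 30 mm, tapering to 28 mm at 90 mm, then a cap 30 mm across from 90 to 112 mm height (total 112 mm). Origin: centre of underside, z up its axis
- jar_a: bystander: squat straight honey jar, 50 mm across, 58 mm to the shoulder, cap 42 mm across up to 78 mm. Origin: centre of underside
- jar_b: bystander: squat straight honey jar, 50 mm across, 58 mm to the shoulder, cap 42 mm across up to 78 mm. Origin: centre of underside
- roll: bystander: upright roll of label paper, 54 mm across, 60 mm tall. Origin: centre of underside
- short_bar: bystander: shorter square tube 20 x 20 x 190 mm lying on the table in front of the carrier, too short to span it. Origin: centre of underside, y along its length

How it is judged (in metres and radians):
On the way, in this order (a step that is already met when the one before it is completed fails the run):
1. the bottle stands released in the empty bay (horizontal distance between bottle and empty_bay below 0.009 m and z of bottle in the frame of carrier between 0 and 0.008 m and angle between bottle's own z axis and vertical below 0.1 rad and contact force between the fingers and bottle below 0.1 N), for 0.2 s.
2. the long bar lies released in both notches (x of bar_center in the frame of carrier between -0.007 and 0.007 m and y of bar_center in the frame of carrier between -0.015 and 0.015 m and z of bar_center in the frame of carrier between 0.135 and 0.141 m and angle between the y axis of bar and the y axis of carrier, either way round below 0.05 rad and contact force between the fingers and bar below 0.1 N), for 0.2 s.
At the end, for the whole second after the job is handed in: Bottle upright on the empty bay's floor (9 mm, 0.1 rad); long bar rests in both notches (7 mm across, 15 mm along, 3 mm in height, 0.05 rad to the row); both released and at rest; the other three bottles stand in their bays (moved under 20 mm, tilt under 0.1 rad) (all of step 1 and all of step 2 and linear speed of each of bar, bottle below 0.02 m/s and distance of each of bottle_a, bottle_b, bottle_c from where it was at the start of the episode below 0.02 m and angle between each of bottle_a, bottle_b, bottle_c's own z axis and vertical below 0.1 rad); the robot touches nothing.
It fails at once if a jar, the roll or the short bar is shifted by more than 30 mm, or a jar or the roll tipped (distance of any of jar_a, jar_b, roll, short_bar from where it was at the start of the episode above 0.03 m or angle between any of jar_a, jar_b, roll's own z axis and vertical above 0.4 rad).
It fails at once if a bottle already in the carrier is moved by more than 30 mm or tipped (distance of any of bottle_a, bottle_b, bottle_c from where it was at the start of the episode above 0.03 m or angle between any of bottle_a, bottle_b, bottle_c's own z axis and vertical above 0.4 rad).
It fails at once if the bottle is let go more than 40 mm above the table (height (world z) of bottle above 0.044 m and contact force between the fingers and bottle below 0.1 N).
It fails at once if the long bar is let go more than 35 mm above its seats (height (world z) of bar_center above 0.173 m and contact force between the fingers and bar below 0.1 N).
It also fails if it takes over 67 s, if anything falls off the work surface, if the arm or the gripper's body presses on something with over 40 N, if the wrist force passes 120 N, or if a joint passes its speed limit or range.

## Robot

A 6-joint arm with a two-finger parallel gripper is mounted at the origin on the work surface. World frame = base frame: x ahead of the robot, y to its left, z up, the work surface at z = 0. Lengths are in mm, angles in rad, forces in N, time in s.
With the tool pointing down it reaches from about 275 to 975 mm from the base axis. Payload 8.4 kg.
Tool frame: the origin (TCP) lies midway between the tips of the shut fingers; the grasp point (between the pads) lies 19 mm behind it (arm.tcp_to_grasp is the distance from the TCP to the grasp point, in mm); z points along the fingers, y is the direction in which the jaws open and shut (so a half turn about z gives the same grasp; the last joint's range is limited). The gripper opens to 92 mm and grips with 3 to 60 N. Pads are 20 mm wide; open, the fingers measure 128 mm over their backs; the gripper's body (75 mm by 189 mm) begins 69 mm behind the grasp point.
Start: joints at [-1.273, 0.353, 1.633, -0, 1.155, -0.002], TCP at [184.579, -597.125, 214.583] pointing down, gripper open.
Joint ranges: [-2.63, 2.63], [-0.92, 2.1], [0.06, 2.66], [-1.3, 4.44], [0, 2.69], [-3.02, 3.02]. Speed limits (rad/s): [2.22, 2.22, 2.79, 3.14, 3.14, 3.14].

## Interface

Orientations are given as a rotation vector (axis times angle).
In Python, from rig import arm gives the robot as it stands.
- The arm moves only by the shell command python3 -m jog 'ROWS'. ROWS is JSON, a list that holds one entry, the list of rows, each a list of 7 numbers: the closure in counts, from 0 (fully open) to 255 (shut), then the shift along the tool's x, y, z as a fraction of full scale, then the turn, a rotation vector about the tool's x, y, z as a fraction of full scale. A call has 1 to 12 rows; each row shifts and turns the pose as measured when the row begins, along the tool's axes as they then stand; what a row does not reach is not made up. Full scale, the value 1, is 30 mm for a shift and 5 degrees for a turn. A row lasts 1/12 s, in which the tool goes at most 41.7 mm and 7.16 degrees, less where a joint would pass 70% of its speed; a pose out of reach is approached as far as the arm can. A call with a number of a shift or a turn outside -1 to 1 is refused whole. A call with a gripper value outside its range is refused whole. The fingers move at their own pace and stop on an object; the grip force is fixed at half the most. Time passes only in rows, so rows that do not move let the fingers close. It gives the time, the measured TCP pose, the force and the opening at its end, in the units of the state.
- arm.sense(): the state, without advancing time (a new reading comes with each control period).
- arm.grab_frame(name): name is "side" or "top" or "wrist"; returns a dict with "pixels" (400x640x3 uint8, red, green, blue), "K" (3x3 intrinsics, pixels), "R" (3x3) and "t" (3): a world point X has camera coordinates R X + t. Camera axes: x right, y down, z forward; pixel columns grow to the right and rows downward; lengths in mm; the calibration is good to about 2 mm. A picture is of the moment at which its call begins. There is no depth.
- arm.close_job(): hands the job in, once; it reports no verdict.
The state is a dict: "t": time; "joint_pos": joint angles; "qd": joint speeds; "effort": joint torques, N m; "tcp_pos": TCP position; "tcp_rot": TCP orientation; "ft_force": force on the tool from outside, world axes, zero at the start; "moment": the same for the moment, N m; "gripper_width": finger opening in mm.
Only numpy, scipy, OpenCV 4.12 (cv2) and the standard library are available. Lean on these libraries where they do the work, as an engineer would, in place of code of your own. Each camera call takes 0.05 s, during which the arm holds its last target. There are 200 camera calls.

## Working session

There is one attempt and no reset: what is moved stays moved. The work goes in short steps, Python scripts to look and compute and a shell command to move; the robot and the scene stay as the last step left them, time stands still between calls to the robot, and variables do not carry over. Pictures are saved under pics/ and viewed, about 8 in all and at most 12, crops included, and the job is handed in when it is done.

```bash
mkdir -p pics; ls
cat > h.py <<'E'
import numpy as np, cv2
from rig import arm
def grab(n,f):
    d=arm.grab_frame(n); cv2.imwrite('pics/'+f,cv2.cvtColor(d['pixels'],cv2.COLOR_RGB2BGR)); np.savez('pics/'+f+'.npz',**d); return d
def ray(d,u,v,z):
    R=np.array(d['R']);t=np.array(d['t']);K=np.array(d['K'])
    c=-R.T@t; r=R.T@np.linalg.inv(K)@np.array([u,v,1.]); return c+r*(z-c[2])/r[2]
def proj(d,X):
    p=np.array(d['K'])@(np.array(d['R'])@np.array(X,float)+np.array(d['t'])); return p[:2]/p[2]
def load(f): return dict(np.load('pics/'+f+'.npz'))
E
python3 - <<'E'
from h import *
for n in('side','top'):
    d=grab(n,n+'1.png'); print(n,-np.array(d['R']).T@d['t'],np.array(d['R'])[2],d['K'][0][0])
s=arm.sense();print(s)
E
```

```text
pics
side [ 46.84046213 681.45333464 935.62538043] [ 0.43132064 -0.57517785 -0.69507765] 442.0180451144328
top [ 310.84074774    9.77136326 1251.61506533] [ 0.1950144  -0.02126267 -0.98056988] 475.0544974090133
{'t': 0.1, 'joint_pos': array([-1.27343284e+00,  3.53612582e-01,  1.63404488e+00,  6.63078547e-06,
        1.15521110e+00, -2.40643277e-03]), 'qd': array([-2.82407839e-04, -2.82735962e-03, -1.29085640e-03,  7.69280602e-04,
       -1.35124363e-03, -6.16607139e-05]), 'effort': array([ 3.73478533e-04, -5.94909132e+01, -3.34929872e+01,  6.99992222e-02,
        1.83422881e-02, -3.28896351e-05]), 'tcp_pos': array([ 184.43036821, -596.70208154,  213.92409695]), 'tcp_rot': array([-3.10512177e+00, -4.68923635e-01,  2.84968148e-04]), 'ft_force': array([-0.61922346,  0.03795712, -0.34478209]), 'moment': array([-0.0130285 ,  0.02046007,  0.02623106]), 'gripper_width': 91.92835773560475}
```

View pics/top1.png

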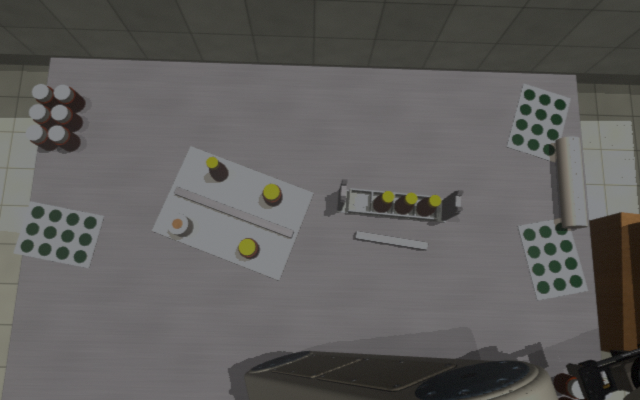

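View pics/side1.png

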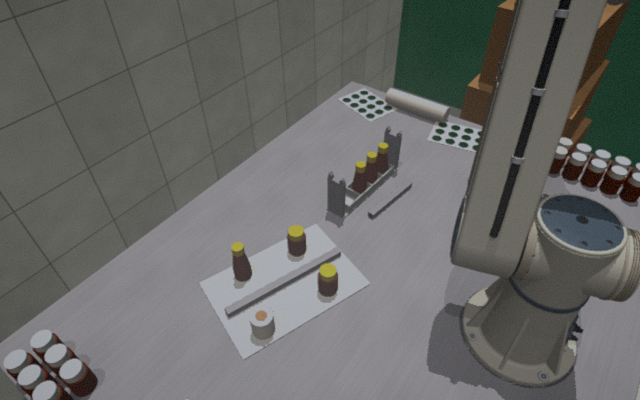

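The top view shows the bottle cap at (213,162), the bar from (177,191) to (293,235), jars at (272,193) and (248,247), the roll at (178,225), the carrier spanning (344,197) to (459,202) with its empty bay at (360,202), and the short bar at (390,241). The side view agrees. I'll measure next, using an enlarged crop.

Run:
```python
from h import *
d=load('top1.png');im=d['pixels']
cv2.imwrite('pics/crop1.png',cv2.resize(cv2.cvtColor(im[140:280,150:470],cv2.COLOR_RGB2BGR),None,fx=2.5,fy=2.5,interpolation=cv2.INTER_CUBIC))
for n in('top','side'):
    d=load(n+'1.png');im=d['pixels'];h=cv2.cvtColor(im,cv2.COLOR_RGB2HSV)
    m=cv2.inRange(h,(20,150,90),(35,255,255));k,l,st,c=cv2.connectedComponentsWithStats(m)
    print(n)
    for i in range(1,k):
        if st[i,4]>15: print(st[i],c[i].round(1),ray(d,*c[i],112).round(0), ray(d,*c[i],78).round(0))
```

```text
top
[207 157  11  11  93] [211.8 162.3] [624. 252. 112.] [633. 260.  78.]
[264 184  16  16 189] [271.1 191.4] [554. 103. 112.] [561. 106.  78.]
[382 191  12  12  97] [387.5 196.5] [ 549. -183.  112.] [ 557. -188.   78.]
[406 193  11  11  95] [410.9 198. ] [ 547. -240.  112.] [ 554. -248.   78.]
[429 195  12  11 101] [434.5 200.2] [ 543. -299.  112.] [ 550. -308.   78.]
[239 239  16  16 211] [246.7 246.6] [418. 156. 112.] [421. 160.  78.]
side
[379 143   9   6  40] [383.1 145.4] [ 544. -303.  112.] [ 564. -343.   78.]
[368 152   9   6  42] [371.7 154.7] [ 548. -243.  112.] [ 568. -281.   78.]
[357 162   9   6  44] [360.8 164.4] [ 550. -186.  112.] [ 571. -222.   78.]
[289 226  14  11 123] [295.5 230.7] [542. 128. 112.] [563. 105.  78.]
[232 243  11   8  69] [236.7 246.6] [626. 251. 112.] [650. 233.  78.]
[320 264  16  13 140] [327.2 269.6] [408. 179. 112.] [423. 158.  78.]
```

View pics/crop1.png

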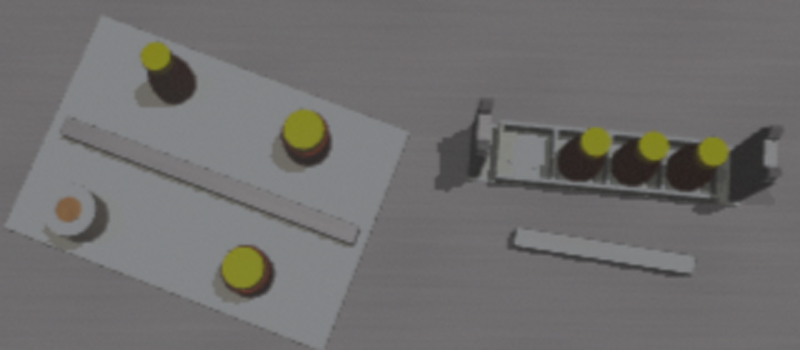

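The crop shows the carrier rim corners at about (497,122), (490,183), (722,200) and (729,140), the bar's ends at (65,127) and (355,236), and the liner near (523,153). From these I'll compute rough positions, with the offsets the moves need.

Run:
```python
from h import *
d=load('top1.png')
f=lambda x,y,z:ray(d,150+(x+.5)/2.5-.5,140+(y+.5)/2.5-.5,z)[:2].round(1)
r=[f(*p,30) for p in((497,122),(490,183),(722,200),(729,140))];print(r,np.mean(r,0))
print('len',np.linalg.norm(r[0]-r[3]),np.linalg.norm(r[1]-r[2]),np.linalg.norm(r[0]-r[1]))
print('liner',f(523,153,4))
b=[f(*p,24) for p in((65,127),(355,236))];print(b,np.mean(b,0),np.linalg.norm(b[0]-b[1]),np.degrees(np.arctan2(*(b[0]-b[1]))))
from scipy.spatial.transform import Rotation as R
s=arm.sense();print(R.from_rotvec(s['tcp_rot']).as_matrix().round(3))
im=d['pixels'];w=im[180:222,340:375]
cv2.imwrite('pics/tmp.png',w)
```

```text
[array([585.3, -93.2]), array([519.8, -86.6]), array([ 508.2, -330.1]), array([ 572.7, -339.3])] [ 546.5 -212.3]
len 246.42234070798048 243.7761473155239 65.8316793041162
liner [ 557.8 -123.7]
[array([568.5, 360.4]), array([461.3,  52.6])] [514.9 206.5] 325.93355151011986 19.20210825064473
[[ 0.955  0.295 -0.   ]
 [ 0.295 -0.955  0.001]
 [ 0.    -0.001 -1.   ]]
```

```bash
python3 -m jog '[[[0,0,0,-0.3,0,0,-1],[0,0,0,-0.3,0,0,-1],[0,0,0,-0.3,0,0,-1],[0,0,0,-0.3,0,0,-1],[0,0,0,-0.3,0,0,-1],[0,0,0,-0.3,0,0,-1],[0,0,0,-0.3,0,0,-1],[0,0,0,-0.3,0,0,-1],[0,0,0,-0.3,0,0,-1],[0,0,0,-0.3,0,0,-1],[0,0,0,0,0,0,-1],[0,0,0,0,0,0,-1]]]'
python3 -m jog '[[[0,0,0,0,0,0,-1],[0,0,0,0,0,0,-1],[0,0.9,0.63,0,0,0,0],[0,0.9,0.63,0,0,0,0],[0,0.9,0.63,0,0,0,0],[0,0.9,0.63,0,0,0,0],[0,0.9,0.63,0,0,0,0],[0,0.9,0.63,0,0,0,0],[0,0.9,0.63,0,0,0,0],[0,0.9,0.63,0,0,0,0],[0,0.9,0.63,0,0,0,0],[0,0.9,0.63,0,0,0,0]]]'
cat >> h.py <<'E'
from scipy.spatial.transform import Rotation as Ro
def go(x,y,z,jawdeg):
    "shift (rows full scale) in tool axes after turning so that tool y points at jawdeg (world); turn about tool z in units of 5deg"
    s=arm.sense();M=Ro.from_rotvec(s['tcp_rot']).as_matrix();a=np.degrees(np.arctan2(M[1,1],M[0,1]))
    D=np.array([x,y,z])-s['tcp_pos'];print('tcp',s['tcp_pos'].round(1),'jaw',a.round(2),'tilt',M[:,2].round(4),'w',s['gripper_width'].round(1),'ft',s['ft_force'].round(1),'t',round(s['t'],2))
    print('D tool now',(M.T@D/30).round(3),'turn z',((a-jawdeg)/5).round(3), 'corr rotvec',(Ro.from_matrix(M.T@Ro.from_euler('xyz',[180,0,jawdeg+90],degrees=True).as_matrix()).as_rotvec(degrees=True)/5).round(3))
E
python3 -c "
from h import *
go(550,-127,270,-2.9)"
```

```text
t: 1.1
tcp_pos: [183.5, -593.4, 302.1]
tcp_rot: [-2.399, -2.009, -0.008]
ft_force: [0.3, -1.1, -0.7]
gripper_width: 91.9
t: 2.1
tcp_pos: [370.7, -312.3, 300.3]
tcp_rot: [-2.202, -2.215, -0.01]
ft_force: [0.3, -0.1, 0.0]
gripper_width: 91.8Traceback (most recent call last):
  File "<string>", line 3, in <module>
    go(550,-127,270,-2.9)
    ~~^^^^^^^^^^^^^^^^^^^
  File "h.py", line 15, in go
    D=np.array([x,y,z])-s['tcp_pos'];print('tcp',s['tcp_pos'].round(1),'jaw',a.round(2),'tilt',M[:,2].round(4),'w',s['gripper_width'].round(1),'ft',s['ft_force'].round(1),'t',round(s['t'],2))
                                                                                                                   ^^^^^^^^^^^^^^^^^^^^^^^^
AttributeError: 'float' object has no attribute 'round'
```

```bash
sed -i "s/s\['gripper_width'\].round(1)/round(s['gripper_width'],1)/" h.py
python3 -m jog '[[[0,0.9,0.85,0,0,0,0],[0,0.9,0.85,0,0,0,0],[0,0.9,0.85,0,0,0,0],[0,0.7,0.85,0,0,0,0.5],[0,0.5,0.85,0,0,0,0],[0,0.5,0.85,0,0,0,0],[0,0.4,0.5,0,0,0,0],[0,0,0,0,0,0,0],[0,0,0,0,0,0,0]]]'
python3 -c "
from h import *
go(550,-127,270,-2.9)
d=grab('wrist','w1.png');print(-np.array(d['R']).T@d['t'],np.array(d['R']).round(2))"
```

```text
t: 2.85
tcp_pos: [547.5, -154.5, 299.2]
tcp_rot: [-2.243, -2.168, -0.009]
ft_force: [-0.6, -0.6, -1.3]
gripper_width: 91.9
tcp [ 547.5 -154.5  299.2] jaw -1.94 tilt [-0.0109  0.0196 -0.9997] w 91.9 ft [-0.6 -0.6 -1.3] t 2.85
D tool now [0.899 0.064 0.989] turn z 0.193 corr rotvec [-0.134 -0.219  0.192]
[551.252165   -78.91908363 470.88125485] [[ 1.   -0.03 -0.01]
 [-0.03 -0.96  0.26]
 [-0.02 -0.26 -0.97]]
```

View pics/w1.png

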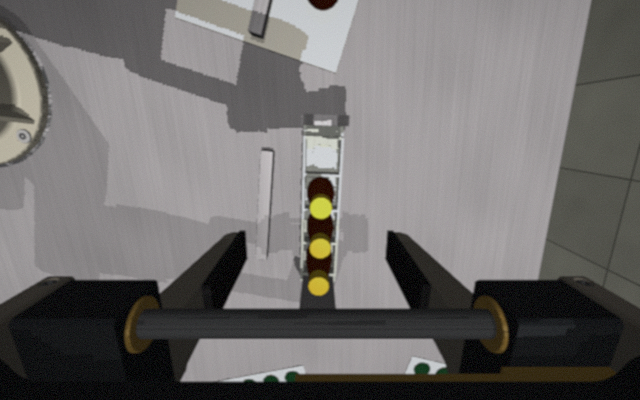

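The wrist view shows the carrier in full: near bracket at (325,120), empty bay at (322,153), caps at (320,208), (319,248) and (318,286). I'll zoom into the bracket and bay.

Run:
```python
from h import *
d=load('w1.png');im=d['pixels']
c=cv2.cvtColor(im[105:185,285:365],cv2.COLOR_RGB2BGR);cv2.imwrite('pics/crop2.png',cv2.resize(cv2.convertScaleAbs(c,alpha=1.2),None,fx=7,fy=7,interpolation=cv2.INTER_CUBIC))
h=cv2.cvtColor(im,cv2.COLOR_RGB2HSV);m=cv2.inRange(h,(20,150,90),(35,255,255));k,l,st,c=cv2.connectedComponentsWithStats(m)
for i in range(1,k):
    if st[i,4]>60: print(st[i],c[i].round(1),ray(d,*c[i],116).round(1))
```

```text
[310 196  22  24 406] [320.3 207.4] [ 549.2 -182.7  116. ]
[309 238  22  21 372] [319.5 247.9] [ 546.4 -240.2  116. ]
[308 276  22  20 339] [318.2 285.6] [ 542.7 -298.   116. ]
```

View pics/crop2.png

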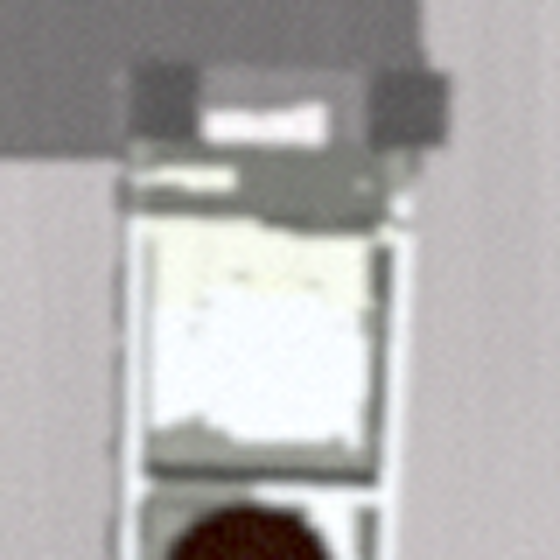

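The crop shows the bracket prongs spanning x 135 to 447 and y 65 to 140, the tray rim spanning x 130 to 410, and the first divider at y≈490 (x 140 to 385).

Run:
```python
from h import *
d=load('w1.png')
f=lambda x,y,z:ray(d,285+(x+.5)/7-.5,105+(y+.5)/7-.5,z)[:2].round(1)
print('bracket',f(135,103,147),f(447,103,147),f(291,103,147))
print('rim',f(128,300,30),f(408,300,30)); print('divider',f(265,490,30))
a=np.array([[549.2,-182.7],[546.4,-240.2],[542.7,-298]])
print('slope deg',np.degrees(np.arctan2(a[0,0]-a[2,0],a[0,1]-a[2,1])))
b=f(291,103,147)
for deg in(2.5,2.9,3.3):
    u=np.array([np.sin(np.radians(deg)),np.cos(np.radians(deg))]);print(deg,'centre from bracket',b-140*u,'from divider',f(265,490,30)-58*u,'from bottles',a.mean(0)+29*u,'bay',b-53*u, a.mean(0)+116*u)
```

```text
bracket [534.3 -71.6] [583.5 -73.3] [558.9 -72.5]
rim [ 524.8 -110.6] [ 586.4 -112.7]
divider [ 553.7 -153.8]
slope deg 3.2266156540031066
2.5 centre from bracket [ 552.79328577 -212.36675102] from divider [ 551.17007553 -211.74479685] from bottles [ 547.36496223 -211.32760157] bay [ 556.58817247 -125.44955574] [ 551.15984893 -124.4104063 ]
2.9 centre from bracket [ 551.81698839 -212.32071001] from divider [ 550.76560948 -211.72572272] from bottles [ 547.56719526 -211.33713864] bay [ 556.21857418 -125.43212593] [ 551.96878105 -124.44855457]
3.3 centre from bracket [ 550.84103623 -212.26785433] from divider [ 550.36128644 -211.70382536] from bottles [ 547.76935678 -211.34808732] bay [ 555.84910657 -125.41211628] [ 552.77742713 -124.49234927]
```

```bash
python3 -m jog '[[[0,1,0.1,0,-0.13,-0.22,0.19],[0,1,0.27,0,0,0,0],[0,1,0.27,0,0,0,0],[0,1,0.27,0,0,0,0],[0,1,0.27,0,0,0,0],[0,1,0.27,0,0,0,0],[0,1,0.27,0,0,0,0],[0,1,0.27,0,0,0,0],[0,1,0.27,0,0,0,0],[0,1,0.27,0,0,0,0],[0,1,0.27,0,0,0,0],[0,1,0.27,0,0,0,0]]]'
python3 -m jog '[[[0,0.7,0.2,0.7,0,0,0],[0,0.6,0.1,0.7,0,0,0],[0,0,0,0.6,0,0,0],[0,0,0,0,0,0,0],[0,0,0,0,0,0,0]]]'
python3 - <<'E'
from h import *
d=grab('wrist','w2.png');im=d['pixels']
h=cv2.cvtColor(im,cv2.COLOR_RGB2HSV);m=cv2.inRange(h,(20,150,90),(35,255,255));k,l,st,c=cv2.connectedComponentsWithStats(m)
for i in range(1,k):
    if st[i,4]>60: print(st[i],c[i].round(1),ray(d,*c[i],116).round(1))
go(625.5,251,200,-2.9)
E
```

```text
t: 3.9
tcp_pos: [654.1, 192.5, 298.9]
tcp_rot: [2.301, 2.135, -0.012]
ft_force: [0.5, 0.2, 0.2]
gripper_width: 91.9
t: 4.32
tcp_pos: [666.9, 231.6, 237.7]
tcp_rot: [2.302, 2.134, -0.01]
ft_force: [-0.6, -1.1, 1.2]
gripper_width: 91.9
[263 165  27  27 549] [275.6 178.4] [624.7 253.6 116. ]
[115 241  33  28 708] [130.8 254.8] [448.7 177.5 116. ]
[231 271  31  27 572] [246.4 284.5] [575.2 128.9 116. ]
tcp [666.7 231.2 237.6] jaw -4.34 tilt [-0.0034 -0.0069 -1.    ] w 91.7 ft [-0.   0.3 -0.4] t 4.37
D tool now [ 0.563 -1.416  1.252] turn z -0.288 corr rotvec [-0.034  0.081 -0.288]
```

View pics/w2.png

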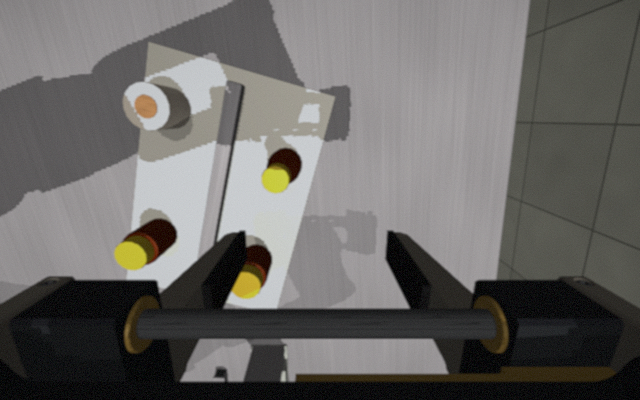

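The wrist view shows the bottle cap at (276,178), which gives (625,253). That agrees with the earlier (625,251). The jars at (131,255) and (246,285) are clear. I'll centre over the bottle and descend.

```bash
python3 -m jog '[[[0,0.3,-0.7,0.6,0,0.08,-0.27],[0,0.35,-0.75,0.6,0,0,0],[0,0,0,0.5,0,0,0],[0,0,0,0,0,0,0],[0,0,0,0,0,0,0]]]'
python3 - <<'E'
from h import *
go(625,252,86,-3)
E
```

```text
t: 4.78
tcp_pos: [626.4, 248.5, 193.5]
tcp_rot: [2.283, 2.155, 0.01]
ft_force: [-0.5, 0.2, 0.1]
gripper_width: 91.8
tcp [626.4 248.5 193.5] jaw -3.33 tilt [ 0.006   0.0027 -1.    ] w 91.8 ft [-0.5  0.2  0.1] t 4.78
D tool now [ 0.101 -0.075  3.584] turn z -0.065 corr rotvec [ 0.067 -0.034 -0.065]
```

```bash
python3 -m jog '[[[0,0.1,-0.06,0.9,0.06,-0.03,-0.06],[0,0,0,0.9,0,0,0],[0,0,0,0.9,0,0,0],[0,0,0,0.9,0,0,0],[0,0,0,0,0,0,0],[0,0,0,0,0,0,0]]]'
python3 - <<'E'
from h import *
go(625,252,86,-3)
E
```

```text
t: 5.28
tcp_pos: [636.1, 249.9, 96.5]
tcp_rot: [2.279, 2.15, 0.028]
ft_force: [1.2, 0.4, 0.5]
gripper_width: 91.8
tcp [636.1 249.9  96.5] jaw -3.34 tilt [ 0.0188  0.0064 -0.9998] w 91.8 ft [1.2 0.4 0.5] t 5.28
D tool now [ 0.044 -0.381  0.343] turn z -0.068 corr rotvec [ 0.211 -0.085 -0.068]
```

```bash
python3 -m jog '[[[0,0.04,-0.38,0.34,0.2,-0.08,-0.06],[0,0,0,0,0,0,0]]]'
python3 - <<'E'
from h import *
go(625,252,86,-3)
E
```

```text
t: 5.45
tcp_pos: [626.5, 251.7, 89.3]
tcp_rot: [2.28, 2.16, 0.005]
ft_force: [-0.9, -1.3, 0.2]
gripper_width: 91.6
tcp [626.5 251.7  89.3] jaw -3.1 tilt [ 0.003   0.0012 -1.    ] w 91.6 ft [-0.9 -1.3  0.2] t 5.45
D tool now [ 0.008 -0.052  0.11 ] turn z -0.02 corr rotvec [ 0.034 -0.016 -0.02 ]
```

```bash
python3 -m jog '[[[60,0,-0.05,0.1,0.03,0,0],[160,0,0,0,0,0,0],[255,0,0,0,0,0,0],[255,0,0,0,0,0,0],[255,0,0,0,0,0,0],[255,0,0,0,0,0,0],[255,0,0,0,0,0,0],[255,0,0,0,0,0,0],[255,0,0,0,0,0,0],[255,0,0,0,0,0,0]]]'
python3 - <<'E'
from h import *
go(553,-125.5,200,-3)
E
```

```text
t: 6.28
tcp_pos: [627.7, 253.3, 92.0]
tcp_rot: [2.279, 2.16, 0.013]
ft_force: [-0.2, 0.3, -0.7]
gripper_width: 29.4
tcp [627.7 253.3  92. ] jaw -3.06 tilt [ 0.0073  0.0042 -1.    ] w 29.4 ft [-0.2  0.3 -0.7] t 6.28
D tool now [-12.724  -1.785  -3.671] turn z -0.012 corr rotvec [ 0.081 -0.053 -0.012]
```

Grasped, with the opening at 29.4 mm. Now I'll lift and carry.

```bash
python3 -m jog '[[[255,0,0,-0.5,0.08,-0.05,0],[255,0,0,-0.9,0,0,0],[255,0,0,-1,0,0,0],[255,0,0,-1,0,0,0],[255,0,0,-1,0,0,0],[255,-0.3,0,-1,0,0,0],[255,-0.6,-0.1,-0.7,0,0,0],[255,-0.9,-0.1,0,0,0,0],[255,-0.9,-0.1,0,0,0,0],[255,-0.9,-0.1,0,0,0,0],[255,-0.9,-0.1,0,0,0,0],[255,-0.9,-0.1,0,0,0,0]]]'
python3 - <<'E'
from h import *
go(554,-125.5,270,-3)
E
```

```text
t: 7.28
tcp_pos: [598.4, 91.0, 280.5]
tcp_rot: [-2.27, -2.167, 0.009]
ft_force: [0.8, 1.2, -0.8]
gripper_width: 29.5
tcp [598.4  91.  280.5] jaw -2.66 tilt [-0.006  -0.0018 -1.    ] w 29.5 ft [ 0.8  1.2 -0.8] t 7.28
D tool now [-7.277 -1.142  0.371] turn z 0.067 corr rotvec [-0.067  0.024  0.067]
```

```bash
python3 -m jog '[[[255,-0.9,-0.14,0,-0.06,0.02,0.06],[255,-0.9,-0.14,0,0,0,0],[255,-0.9,-0.14,0,0,0,0],[255,-0.9,-0.14,0,0,0,0],[255,-0.9,-0.14,0,0,0,0],[255,-0.9,-0.14,0,0,0,0],[255,-0.9,-0.14,0,0,0,0],[255,-0.5,-0.1,0,0,0,0],[255,-0.3,0,0,0,0,0],[255,0,0,0,0,0,0],[255,0,0,0,0,0,0]]]'
python3 - <<'E'
from h import *
d=grab('wrist','w3.png');im=d['pixels']
h=cv2.cvtColor(im,cv2.COLOR_RGB2HSV);m=cv2.inRange(h,(20,150,90),(35,255,255));k,l,st,c=cv2.connectedComponentsWithStats(m)
for i in range(1,k):
    if st[i,4]>60: print(st[i],c[i].round(1),ray(d,*c[i],116).round(1))
go(554,-125.5,270,-3)
E
```

```text
t: 8.2
tcp_pos: [548.6, -134.8, 278.9]
tcp_rot: [-2.282, -2.157, 0.006]
ft_force: [0.2, 0.0, -0.9]
gripper_width: 29.4
[ 291  240   50   48 1824] [316.2 262.9] [ 541.5 -236.9  116. ]
[309 294  22  15 292] [319.6 301.5] [ 542.8 -296.1  116. ]
tcp [ 548.7 -134.5  278.9] jaw -3.22 tilt [-0.0038 -0.0014 -1.    ] w 29.2 ft [-0.1  0.  -1.6] t 8.25
D tool now [0.311 0.159 0.296] turn z -0.043 corr rotvec [-0.042  0.019 -0.043]
```

View pics/w3.png

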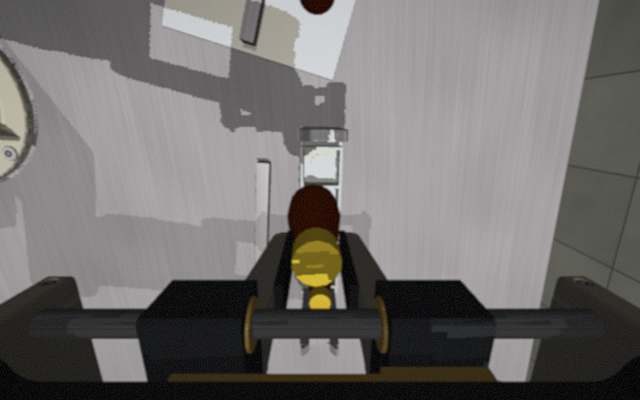

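The bottle hangs upright in the jaws with its cap at (316,262). The bracket is at (324,135) and the bay at (321,163). I'll take brightness profiles to refine where the bay lies across the carrier.

Run:
```python
from h import *
d=load('w3.png');g=cv2.cvtColor(d['pixels'],cv2.COLOR_RGB2GRAY)
for r in(131,136,150,160,170,176): print(r,list(g[r,294:354]))
print('col',list(g[120:195,322]))
for n,(u,v,z) in {'unit':(320,160,30),'unit2':(330,160,30)}.items(): print(n,ray(d,u,v,z).round(1))
```

```text
131 [np.uint8(98), np.uint8(100), np.uint8(101), np.uint8(107), np.uint8(108), np.uint8(98), np.uint8(87), np.uint8(85), np.uint8(81), np.uint8(80), np.uint8(78), np.uint8(79), np.uint8(75), np.uint8(80), np.uint8(83), np.uint8(94), np.uint8(103), np.uint8(109), np.uint8(121), np.uint8(123), np.uint8(121), np.uint8(119), np.uint8(121), np.uint8(120), np.uint8(117), np.uint8(120), np.uint8(118), np.uint8(119), np.uint8(122), np.uint8(123), np.uint8(117), np.uint8(114), np.uint8(118), np.uint8(118), np.uint8(116), np.uint8(135), np.uint8(176), np.uint8(205), np.uint8(204), np.uint8(180), np.uint8(142), np.uint8(110), np.uint8(107), np.uint8(111), np.uint8(109), np.uint8(112), np.uint8(107), np.uint8(110), np.uint8(107), np.uint8(109), np.uint8(122), np.uint8(119), np.uint8(108), np.uint8(108), np.uint8(136), np.uint8(156), np.uint8(160), np.uint8(164), np.uint8(161), np.uint8(160)]
136 [np.uint8(100), np.uint8(103), np.uint8(103), np.uint8(109), np.uint8(106), np.uint8(101), np.uint8(87), np.uint8(86), np.uint8(84), np.uint8(82), np.uint8(79), np.uint8(74), np.uint8(78), np.uint8(79), 
[... 4765 characters left out ...]
np.uint8(215), np.uint8(214), np.uint8(211), np.uint8(215), np.uint8(213), np.uint8(212), np.uint8(216), np.uint8(214), np.uint8(215), np.uint8(216), np.uint8(215), np.uint8(216), np.uint8(218), np.uint8(215), np.uint8(213), np.uint8(215), np.uint8(215), np.uint8(214), np.uint8(216), np.uint8(215), np.uint8(216), np.uint8(215), np.uint8(217), np.uint8(216), np.uint8(217), np.uint8(217), np.uint8(202), np.uint8(161), np.uint8(136), np.uint8(133), np.uint8(123), np.uint8(91), np.uint8(70), np.uint8(70), np.uint8(79), np.uint8(75), np.uint8(53), np.uint8(23), np.uint8(14), np.uint8(17), np.uint8(17), np.uint8(20), np.uint8(25), np.uint8(13)]
unit [ 554. -114.   30.]
unit2 [ 568.9 -114.9   30. ]
```

Run:
```python
from h import *
d=load('w3.png')
print('wall mid',ray(d,320.75,173,30).round(1),'ends',ray(d,301.25,173,30).round(1),ray(d,340.3,173,30).round(1))
print('bracket at rows 131-136 edges 299.5..347.5',ray(d,299.3,133,147).round(1),ray(d,347.4,133,147).round(1))
print('held cap centre',ray(d,316.2,262,278.9+20).round(1),arm.sense()['tcp_pos'].round(1))
```

```text
wall mid [ 554.1 -133.6   30. ] ends [ 524.8 -132.    30. ] [ 583.5 -135.3   30. ]
bracket at rows 131-136 edges 299.5..347.5 [533.7 -68.4 147. ] [583.8 -71.3 147. ]
held cap centre [ 547.9 -136.8  298.9] [ 548.7 -134.5  278.9]
```

```bash
python3 -m jog '[[[255,0.33,0.18,0.5,-0.04,0.02,-0.04],[255,0,-0.05,0.8,0,0,0],[255,0,-0.05,0.8,0,0,0],[255,0,-0.05,0.8,0,0,0],[255,0,-0.05,0.8,0,0,0],[255,0,0,0.4,0,0,0],[255,0,0,0,0,0,0],[255,0,0,0,0,0,0]]]'
python3 - <<'E'
from h import *
go(554,-125,130,-3)
E
```

```text
t: 8.92
tcp_pos: [553.1, -114.5, 152.5]
tcp_rot: [2.268, 2.172, 0.007]
ft_force: [0.6, -0.0, -0.5]
gripper_width: 29.1
tcp [ 553.1 -114.5  152.5] jaw -2.48 tilt [ 0.0047  0.0019 -1.    ] w 29.1 ft [ 0.6 -0.  -0.5] t 8.92
D tool now [-0.35   0.041  0.749] turn z 0.104 corr rotvec [ 0.053 -0.025  0.104]
```

```bash
python3 -m jog '[[[255,-0.35,0.04,0.3,0.05,-0.02,0.1],[255,0,0,0.35,0,0,0],[255,0,0,0,0,0,0],[255,0,0,0,0,0,0]]]'
python3 - <<'E'
from h import *
go(554,-125,94,-3)
E
```

```text
t: 9.25
tcp_pos: [556.7, -125.1, 134.0]
tcp_rot: [2.275, 2.162, 0.004]
ft_force: [-0.6, -0.1, -1.1]
gripper_width: 29.4
tcp [ 556.7 -125.1  134. ] jaw -2.93 tilt [ 4.3e-03 -6.0e-04 -1.0e+00] w 29.4 ft [-0.6 -0.1 -1.1] t 9.25
D tool now [-1.000e-03 -9.500e-02  1.332e+00] turn z 0.015 corr rotvec [0.049 0.004 0.015]
```

```bash
python3 -m jog '[[[255,0,-0.1,0.25,0.05,0,0],[255,0,-0.03,0.3,0,0,0],[255,0,-0.03,0.3,0,0,0],[255,0,0,0,0,0,0],[255,0,0,0,0,0,0]]]'
python3 - <<'E'
from h import *
d=grab('wrist','w4.png')
cv2.imwrite('pics/crop4.png',cv2.resize(cv2.cvtColor(d['pixels'][130:330,210:430],cv2.COLOR_RGB2BGR),None,fx=3,fy=3))
go(554,-125,93,-3)
E
```

```text
t: 9.67
tcp_pos: [553.6, -125.6, 107.4]
tcp_rot: [2.275, 2.16, 0.004]
ft_force: [1.6, -0.2, -0.1]
gripper_width: 29.4
tcp [ 553.6 -125.6  107.4] jaw -2.98 tilt [ 0.0046 -0.0013 -1.    ] w 29.3 ft [ 1.9 -0.3 -2.8] t 9.72
D tool now [0.02  0.012 0.481] turn z 0.005 corr rotvec [0.053 0.012 0.005]
```

View pics/crop4.png

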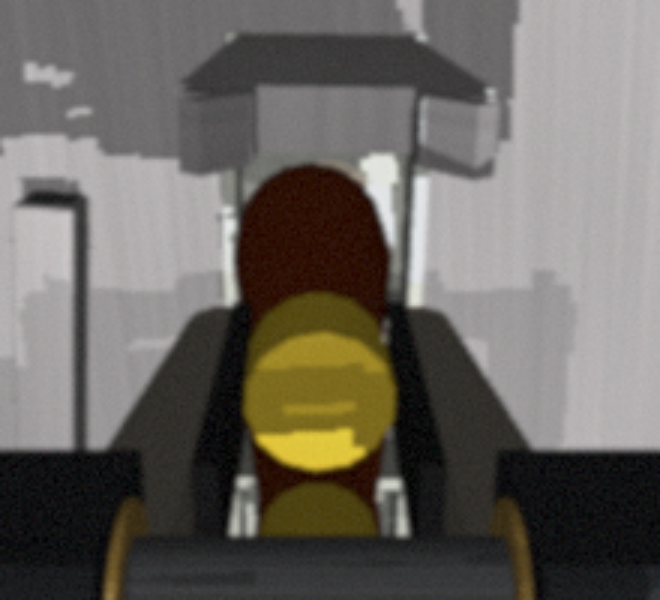

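The bottle body spans crop x 238 to 388 and the bay walls run from about 238 to 405, so the bottle is inside the bay but 2–3 mm towards the robot. I'll nudge it in +x and lower it.

```bash
python3 -m jog '[[[255,0,0.08,0.2,0.05,0,0],[255,0,0,0.2,0,0,0],[255,0,0,0.1,0,0,0],[255,0,0,0,0,0,0]]]'
python3 - <<'E'
from h import *
go(555.5,-125,92,-3)
E
```

```text
t: 10.05
tcp_pos: [556.0, -125.7, 91.8]
tcp_rot: [2.278, 2.163, -0.002]
ft_force: [-1.6, 0.1, 9.4]
gripper_width: 28.9
tcp [ 556.  -125.7   91.8] jaw -2.96 tilt [-0.001  -0.0011 -1.    ] w 28.9 ft [-1.6  0.1  9.4] t 10.05
D tool now [ 0.024 -0.017 -0.006] turn z 0.008 corr rotvec [-0.011  0.014  0.008]
```

Floor contact is felt at 9 N. I'll release and rise.

```bash
python3 -m jog '[[[120,0,0,0,0,0,0],[60,0,0,0,0,0,0],[0,0,0,0,0,0,0],[0,0,0,0,0,0,0],[0,0,0,0,0,0,0],[0,0,0,0,0,0,0],[0,0,0,-0.5,0,0,0],[0,0,0,-0.8,0,0,0],[0,0,0,-1,0,0,0],[0,0,0,-1,0,0,0],[0,0,0,-1,0,0,0],[0,0,0,-0.7,0,0,0]]]'
python3 - <<'E'
from h import *
d=grab('top','top2.png');im=d['pixels']
h=cv2.cvtColor(im,cv2.COLOR_RGB2HSV);m=cv2.inRange(h,(20,150,70),(35,255,255));k,l,st,c=cv2.connectedComponentsWithStats(m)
for i in range(1,k):
    if st[i,4]>15: print(st[i],c[i].round(1),ray(d,*c[i],116).round(0))
d=grab('side','side2.png');im=d['pixels']
h=cv2.cvtColor(im,cv2.COLOR_RGB2HSV);m=cv2.inRange(h,(20,150,70),(35,255,255));k,l,st,c=cv2.connectedComponentsWithStats(m)
for i in range(1,k):
    if st[i,4]>15: print(st[i],c[i].round(1),ray(d,*c[i],116).round(0))
go(515,206,300,-19)
E
```

```text
t: 11.05
tcp_pos: [551.6, -124.5, 240.9]
tcp_rot: [-2.269, -2.155, 0.015]
ft_force: [0.6, -0.8, 0.4]
gripper_width: 91.8
[264 184  16  16 191] [271.2 191.4] [553. 103. 116.]
[405 193  12   9  73] [411.  196.7] [ 550. -240.  116.]
[239 239  17  16 212] [246.8 246.6] [417. 155. 116.]
[379 143   9   6  40] [383.1 145.3] [ 541. -298.  116.]
[368 152   9   6  44] [371.7 154.7] [ 545. -239.  116.]
[357 162   9   6  45] [360.8 164.4] [ 547. -182.  116.]
[345 172  10   7  50] [349.1 174.5] [ 550. -125.  116.]
[289 226  14  10 118] [295.5 230.6] [540. 130. 116.]
[320 264  16  13 167] [327.4 270. ] [405. 182. 116.]
tcp [ 553.3 -124.9  242.3] jaw -2.96 tilt [-1.040e-02  9.000e-04 -9.999e-01] w 91.9 ft [ 0.2 -0.1 -0.1] t 11.15
D tool now [10.95  -1.864 -1.899] turn z 3.209 corr rotvec [-0.119  0.012  3.209]
```

The side view shows four caps in line at even spacing, with the new one at (349,174). It gives (550,-125), so the bottle stands. Next is the bar.

```bash
python3 -m jog '[[[0,1,-0.15,-0.5,-0.1,0,0],[0,1,-0.17,-0.4,0,0,0],[0,1,-0.17,0,0,0,0],[0,1,-0.17,0,0,0,0],[0,1,-0.17,0,0,0,0],[0,1,-0.17,0,0,0,0],[0,1,-0.17,0,0,0,0],[0,1,-0.17,0,0,0,0],[0,1,-0.17,0,0,0,0],[0,0.9,-0.2,0,0,0,0.7],[0,0.5,0,0,0,0,1],[0,0,0,0,0,0,1]]]'
python3 -m jog '[[[0,0,0,0,0,0,0.5],[0,0,0,0,0,0,0],[0,0,0,0,0,0,0]]]'
python3 - <<'E'
from h import *
go(515,206,260,-19.2)
d=grab('wrist','w5.png')
E
```

```text
t: 12.15
tcp_pos: [513.7, 201.5, 260.7]
tcp_rot: [-2.523, -1.865, 0.013]
ft_force: [0.1, -0.6, 0.4]
gripper_width: 92.0
t: 12.4
tcp_pos: [511.8, 203.1, 257.3]
tcp_rot: [-2.564, -1.806, 0.02]
ft_force: [-0.2, 0.1, 0.3]
gripper_width: 91.7
tcp [511.8 203.1 257.3] jaw -19.7 tilt [-0.0132 -0.003  -0.9999] w 91.7 ft [-0.2  0.1  0.3] t 12.4
D tool now [ 0.127  0.067 -0.093] turn z -0.099 corr rotvec [-0.131  0.082 -0.099]
```

View pics/w5.png

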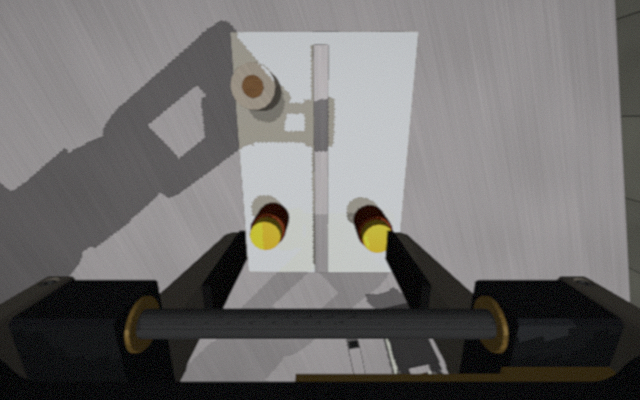

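The bar runs from (320,45) to (320,271), parallel to the tool's x axis, with the jars at (265,235) and (376,238) beside its near end. Next come the edges.

Run:
```python
from h import *
d=load('w5.png');g=cv2.cvtColor(d['pixels'],cv2.COLOR_RGB2GRAY).astype(int)
for r in(80,180,250): print(r,g[r,306:336].tolist())
print('c320 top',g[36:54,320].tolist(),'bot',g[260:280,320].tolist())
f=[ray(d,319.8,44.5,24),ray(d,320.5,271,24)];f=np.array(f)
print(f.round(1),f.mean(0).round(1),np.linalg.norm(f[0]-f[1]),np.degrees(np.arctan2(*(f[0]-f[1])[:2])))
```

```text
80 [198, 196, 199, 197, 190, 173, 149, 145, 164, 176, 176, 172, 176, 178, 181, 177, 182, 178, 178, 177, 177, 176, 177, 191, 194, 195, 195, 193, 195, 197]
180 [201, 198, 198, 199, 200, 190, 167, 151, 148, 160, 168, 169, 168, 170, 172, 173, 175, 170, 171, 172, 171, 171, 182, 198, 203, 199, 200, 196, 200, 199]
250 [196, 199, 198, 197, 199, 199, 184, 148, 115, 120, 131, 136, 140, 141, 147, 141, 144, 143, 145, 143, 144, 155, 179, 195, 201, 198, 198, 197, 198, 198]
c320 top [191, 191, 191, 193, 195, 192, 193, 177, 155, 163, 172, 176, 180, 183, 178, 178, 180, 179] bot [144, 146, 146, 142, 145, 143, 144, 143, 146, 144, 142, 137, 129, 133, 141, 148, 153, 151, 149, 149]
[[570.3 362.1  24. ]
 [462.2  53.9  24. ]] [516.3 208.   24. ] 326.65058201066023 19.32402235102185
```

```bash
python3 -m jog '[[[0,0.2,0.1,0.5,-0.13,0.08,0],[0,0,0,0.9,0,0,0],[0,0,0,0.9,0,0,0],[0,0,0,0.9,0,0,0],[0,0,0,0.9,0,0,0],[0,0,0,0.9,0,0,0],[0,0,0,0.6,0,0,0],[0,0,0,0,0,0,0],[0,0,0,0,0,0,0]]]'
python3 - <<'E'
from h import *
go(517.5,208.3,40,-19.5)
E
```

```text
t: 13.2
tcp_pos: [518.6, 204.2, 82.9]
tcp_rot: [2.559, 1.819, 0.006]
ft_force: [1.0, -0.4, 0.1]
gripper_width: 91.4
tcp [518.6 204.2  82.9] jaw -19.18 tilt [ 3.9e-03  8.0e-04 -1.0e+00] w 91.4 ft [ 1.  -0.4  0.1] t 13.2
D tool now [ 0.113 -0.084  1.429] turn z 0.063 corr rotvec [ 0.039 -0.023  0.063]
```

```bash
python3 -m jog '[[[0,0.11,-0.08,0.6,0.04,-0.02,0.06],[0,0,0,0.6,0,0,0],[0,0,0,0.6,0,0,0],[0,0,0,0,0,0,0],[0,0,0,0,0,0,0]]]'
python3 - <<'E'
from h import *
go(517.5,208.3,7,-19.5)
E
```

```text
t: 13.62
tcp_pos: [522.3, 208.9, 33.9]
tcp_rot: [2.563, 1.814, 0.013]
ft_force: [1.2, 0.4, -0.4]
gripper_width: 91.9
tcp [522.3 208.9  33.9] jaw -19.41 tilt [ 0.008   0.0034 -1.    ] w 91.9 ft [ 1.2  0.4 -0.4] t 13.62
D tool now [-0.076 -0.152  0.896] turn z 0.019 corr rotvec [ 0.074 -0.067  0.019]
```

```bash
python3 -m jog '[[[60,-0.07,-0.15,0.4,0.07,-0.06,0],[120,0,-0.05,0.4,0.03,0,0],[120,0,0,0,0,0,0],[120,0,0,0,0,0,0]]]'
python3 - <<'E'
from h import *
go(517.5,208.3,7,-19.5)
E
```

```text
t: 13.95
tcp_pos: [518.3, 209.8, 12.3]
tcp_rot: [-2.563, -1.815, -0.007]
ft_force: [-0.5, 0.2, 0.3]
gripper_width: 67.3
tcp [518.3 209.8  12.3] jaw -19.39 tilt [ 0.0028  0.0034 -1.    ] w 67.3 ft [-0.5  0.2  0.3] t 13.95
D tool now [-0.057 -0.01   0.175] turn z 0.023 corr rotvec [ 0.017 -0.048  0.023]
```

```bash
python3 -m jog '[[[160,-0.05,0,0.17,0.02,-0.05,0],[190,0,0,0,0,0,0],[255,0,0,0,0,0,0],[255,0,0,0,0,0,0],[255,0,0,0,0,0,0],[255,0,0,0,0,0,0],[255,0,0,0,0,0,0],[255,0,0,0,0,0,0]]]'
python3 - <<'E'
from h import *
go(517.5,208.3,150,-19.5)
E
```

```text
t: 14.62
tcp_pos: [518.5, 208.5, 7.8]
tcp_rot: [2.563, 1.816, 0.001]
ft_force: [-0.0, 0.3, -1.6]
gripper_width: 19.9
tcp [518.5 208.5   7.8] jaw -19.37 tilt [ 7.e-04  0.e+00 -1.e+00] w 19.9 ft [-0.   0.3 -1.6] t 14.62
D tool now [-0.017 -0.026 -4.742] turn z 0.025 corr rotvec [ 0.007 -0.003  0.025]
```

The bar is gripped, with the opening at 19.9 mm. I'll lift it.

```bash
python3 -m jog '[[[255,0,0,-0.4,0,0,0],[255,0,0,-0.8,0,0,0],[255,0,0,-1,0,0,0],[255,0,0,-1,0,0,0],[255,0,0,-1,0,0,0],[255,0,0,-1,0,0,0],[255,0,0,-1,0,0,0],[255,0,0,-1,0,0,-0.5],[255,0,0,-0.5,0,0,-0.9],[255,0,0,0,0,0,-0.9],[255,0,0,0,0,0,-0.9],[255,0,0,0,0,0,0]]]'
python3 - <<'E'
from h import *
go(550,-211.8,230,-3)
E
```

```text
t: 15.62
tcp_pos: [514.6, 207.0, 258.9]
tcp_rot: [-2.273, -2.169, 0.001]
ft_force: [-0.4, -0.0, -2.2]
gripper_width: 19.9
tcp [514.6 207.  258.9] jaw -2.69 tilt [-4.e-04 -3.e-04 -1.e+00] w 19.9 ft [-0.4 -0.  -2.2] t 15.62
D tool now [-13.89    1.834   0.966] turn z 0.062 corr rotvec [-0.004  0.004  0.062]
```

```bash
python3 -m jog '[[[255,-0.6,0.1,0,0,0,0.06],[255,-0.9,0.13,0,0,0,0],[255,-1,0.13,0,0,0,0],[255,-1,0.13,0,0,0,0],[255,-1,0.13,0,0,0,0],[255,-1,0.13,0,0,0,0],[255,-1,0.13,0,0,0,0],[255,-1,0.13,0,0,0,0],[255,-1,0.13,0,0,0,0],[255,-1,0.13,0,0,0,0],[255,-1,0.13,0,0,0,0],[255,-1,0.13,0,0,0,0]]]'
python3 -m jog '[[[255,-1,0.13,0,0,0,0],[255,-0.7,0.13,0,0,0,0],[255,-0.4,0.1,0,0,0,0],[255,0,0,0,0,0,0],[255,0,0,0,0,0,0]]]'
python3 - <<'E'
from h import *
go(550,-211.8,180,-3)
E
```

```text
t: 16.62
tcp_pos: [532.1, -149.5, 261.0]
tcp_rot: [-2.303, -2.129, 0.002]
ft_force: [0.2, -0.2, -2.5]
gripper_width: 19.7
t: 17.03
tcp_pos: [535.0, -221.3, 260.7]
tcp_rot: [-2.321, -2.107, 0.006]
ft_force: [-0.7, 1.0, -2.6]
gripper_width: 19.6
tcp [ 535.  -221.3  260.7] jaw -5.53 tilt [-0.0075  0.0027 -1.    ] w 19.6 ft [-0.7  1.  -2.6] t 17.03
D tool now [0.358 0.487 2.687] turn z -0.505 corr rotvec [-0.088 -0.025 -0.505]
```

```bash
python3 -m jog '[[[255,0.35,0.48,0.3,-0.09,-0.02,-0.5],[255,0,0,0.6,0,0,0],[255,0,0,0.6,0,0,0],[255,0,0,0.6,0,0,0],[255,0,0,0,0,0,0],[255,0,0,0,0,0,0]]]'
python3 - <<'E'
from h import *
go(550,-211.8,170,-3)
E
```

```text
t: 17.53
tcp_pos: [554.0, -202.5, 195.2]
tcp_rot: [2.269, 2.173, 0.007]
ft_force: [0.7, -0.4, -1.3]
gripper_width: 19.3
tcp [ 554.  -202.5  195.2] jaw -2.48 tilt [ 0.0032  0.0028 -1.    ] w 19.3 ft [ 0.7 -0.4 -1.3] t 17.53
D tool now [-0.317 -0.123  0.84 ] turn z 0.104 corr rotvec [ 0.035 -0.034  0.105]
```

```bash
python3 -m jog '[[[255,-0.31,-0.12,0.3,0.03,-0.03,0.1],[255,0,0,0.35,0,0,0],[255,0,0,0,0,0,0],[255,0,0,0,0,0,0]]]'
python3 - <<'E'
from h import *
go(550,-211.8,132,-3)
d=grab('wrist','w6.png');s=grab('side','side3.png')
a=cv2.resize(d['pixels'][110:330,240:400],None,fx=2.6,fy=2.6);b=cv2.resize(s['pixels'][100:240,300:430],None,fx=2.9,fy=2.9)
h=max(a.shape[0],b.shape[0]);p=lambda x:np.pad(x,((0,h-x.shape[0]),(0,0),(0,0)))
c=np.hstack([p(a),p(b)]);print(c.shape,a.shape);cv2.imwrite('pics/crop6.png',cv2.cvtColor(c,cv2.COLOR_RGB2BGR))
E
```

```text
t: 17.87
tcp_pos: [551.4, -210.4, 176.0]
tcp_rot: [2.274, 2.164, 0.003]
ft_force: [0.3, 0.2, -1.9]
gripper_width: 19.6
tcp [ 551.4 -210.4  176. ] jaw -2.84 tilt [ 2.7e-03 -4.0e-04 -1.0e+00] w 19.6 ft [ 0.3  0.2 -1.9] t 17.87
D tool now [-0.047 -0.048  1.465] turn z 0.031 corr rotvec [0.031 0.003 0.031]
(572, 793, 3) (572, 416, 3)
```

View pics/crop6.png

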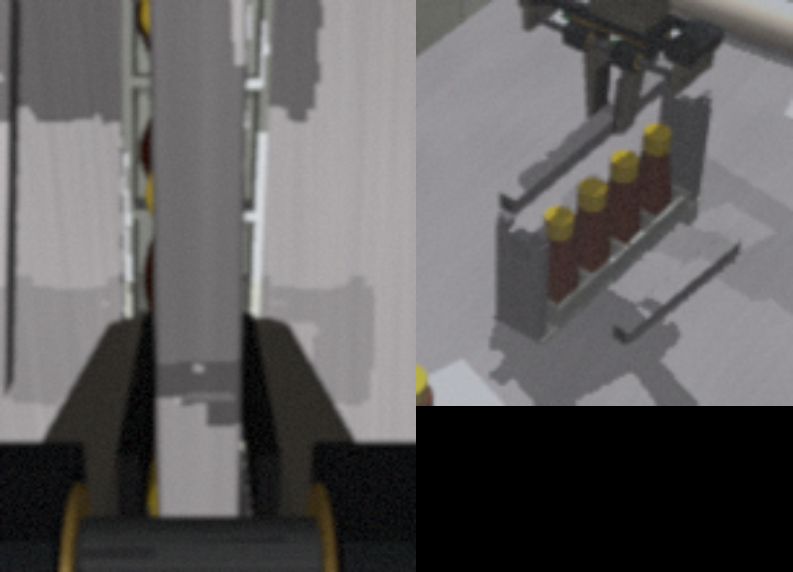

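The bar hangs over the carrier, parallel to the walls at crop x 130 and 262, with the four bottles below. I'll check the near bracket in the upper part of the same picture (view 11).

Run:
```python
from h import *
d=load('w6.png')
cv2.imwrite('pics/crop7.png',cv2.resize(cv2.cvtColor(d['pixels'][0:130,260:390],cv2.COLOR_RGB2BGR),None,fx=4.6,fy=4.6,interpolation=cv2.INTER_CUBIC))
for P in((550+7.3,-211.8+139.8,147),(550,-211.8,172+10+10)): print(proj(d,P).round(1))
```

```text
[315.5  19.6]
[315.3 257.9]
```

View pics/crop7.png

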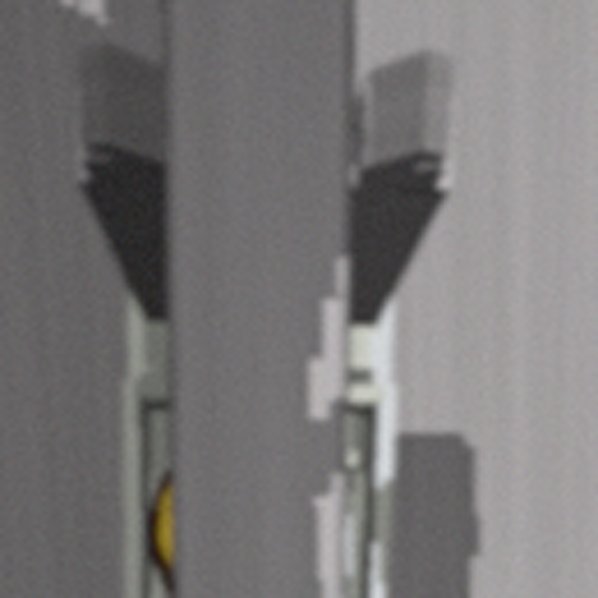

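Bracket midpoint and bar midpoint lie at crop x 265 and 261.5. At their depths that is −1.7 mm and −1.55 mm off the optical axis, so the bar is centred on the notch. I'll hold x at about 551 and descend.

```bash
python3 -m jog '[[[255,-0.04,-0.04,0.3,0.03,0,0.03],[255,0,-0.03,0.3,0,0,0],[255,0,-0.03,0.25,0,0,0],[255,0,0,0,0,0,0],[255,0,0,0,0,0,0]]]'
python3 - <<'E'
from h import *
go(551.2,-211.8,131.5,-3)
E
```

```text
t: 18.38
tcp_pos: [548.5, -212.1, 148.9]
tcp_rot: [2.279, 2.16, 0.001]
ft_force: [0.4, 0.3, -1.8]
gripper_width: 19.7
tcp [ 548.5 -212.1  148.9] jaw -3.06 tilt [ 1.6e-03 -8.0e-04 -1.0e+00] w 19.7 ft [ 0.4  0.3 -1.8] t 18.38
D tool now [0.016 0.089 0.582] turn z -0.011 corr rotvec [ 0.019  0.008 -0.011]
```

```bash
python3 -m jog '[[[255,0,0.09,0.15,0.02,0,0],[255,0,0,0.15,0,0,0],[255,0,0,0,0,0,0],[255,0,0,0,0,0,0]]]'
python3 - <<'E'
from h import *
go(551.2,-211.8,131.5,-3)
E
```

```text
t: 18.72
tcp_pos: [551.6, -212.4, 138.9]
tcp_rot: [2.28, 2.161, -0.001]
ft_force: [-0.5, 0.0, -2.3]
gripper_width: 19.6
tcp [ 551.6 -212.4  138.9] jaw -3.06 tilt [-5.e-04 -6.e-04 -1.e+00] w 19.6 ft [-0.5  0.  -2.3] t 18.72
D tool now [ 0.018 -0.014  0.246] turn z -0.012 corr rotvec [-0.005  0.008 -0.012]
```

No contact yet, and the underside is at about 135 mm, between the cheeks. I'll do the last few millimetres gently.

```bash
python3 -m jog '[[[255,0,0,0.12,0,0,0],[255,0,0,0.1,0,0,0],[255,0,0,0.04,0,0,0],[255,0,0,0,0,0,0]]]'
python3 - <<'E'
from h import *
go(551.2,-211.8,131.5,-3)
E
```

```text
t: 19.05
tcp_pos: [551.8, -212.5, 131.8]
tcp_rot: [2.28, 2.161, -0.001]
ft_force: [0.5, -0.6, -2.2]
gripper_width: 19.6
tcp [ 551.8 -212.5  131.8] jaw -3.07 tilt [ 1.e-04 -9.e-04 -1.e+00] w 19.6 ft [ 0.5 -0.6 -2.2] t 19.05
D tool now [ 0.021 -0.023  0.011] turn z -0.015 corr rotvec [ 0.002  0.01  -0.015]
```

```bash
python3 -m jog '[[[255,0,0,0.04,0,0,0],[255,0,0,0.04,0,0,0],[255,0,0,0,0,0,0]]]'
```

```text
t: 19.3
tcp_pos: [551.9, -212.5, 132.1]
tcp_rot: [2.28, 2.16, -0.0]
ft_force: [-0.2, 0.5, -3.2]
gripper_width: 19.5
```

```bash
python3 -m jog '[[[255,0,0,0.1,0,0,0],[255,0,0,0.06,0,0,0],[255,0,0,0,0,0,0]]]'
```

```text
t: 19.55
tcp_pos: [552.1, -212.6, 132.2]
tcp_rot: [2.279, 2.159, 0.001]
ft_force: [-1.0, 0.4, -2.7]
gripper_width: 19.6
```

```bash
python3 -m jog '[[[255,0,0,0.12,0,0,0]]]'; python3 -m jog '[[[255,0,0,0.12,0,0,0]]]'
```

```text
t: 19.63
tcp_pos: [552.5, -212.9, 130.9]
tcp_rot: [2.278, 2.158, 0.001]
ft_force: [-15.7, 4.4, 47.5]
gripper_width: 19.6
t: 19.72
tcp_pos: [552.5, -212.9, 130.7]
tcp_rot: [2.278, 2.158, 0.001]
ft_force: [-17.7, 7.3, 48.1]
gripper_width: 19.9
```

Firm contact at TCP z 130.9, so the bar is seated at the expected height. I'll relax the push and release.

```bash
python3 -m jog '[[[255,0,-0.03,-0.03,0,0,0],[255,0,0,0,0,0,0]]]'; python3 -m jog '[[[190,0,0,0,0,0,0],[130,0,0,0,0,0,0],[60,0,0,0,0,0,0],[0,0,0,0,0,0,0],[0,0,0,0,0,0,0],[0,0,0,0,0,0,0],[0,0,0,0,0,0,0]]]'; python3 -c "
from h import *
go(551,-212,230,-3)"
```

```text
t: 19.88
tcp_pos: [552.2, -213.1, 133.2]
tcp_rot: [2.277, 2.156, 0.003]
ft_force: [-0.9, 0.4, -2.2]
gripper_width: 19.7
t: 20.47
tcp_pos: [552.8, -213.3, 130.8]
tcp_rot: [2.276, 2.157, 0.003]
ft_force: [-0.9, -0.3, 0.8]
gripper_width: 61.4
tcp [ 552.8 -213.3  130.8] jaw -3.09 tilt [ 0.0054 -0.0031 -1.    ] w 61.4 ft [-0.9 -0.3  0.8] t 20.47
D tool now [ 0.03  -0.045 -3.306] turn z -0.017 corr rotvec [ 0.064  0.032 -0.017]
```

```bash
python3 -m jog '[[[0,0,0,-0.3,0,0,0],[0,0,0,-0.6,0,0,0],[0,0,0,-0.9,0,0,0],[0,0,0,-1,0,0,0],[0,0,0,-1,0,0,0],[0,0,0,-1,0,0,0],[0,0,-0.9,-0.5,0,0,0],[0,0,-0.9,0,0,0,0],[0,0,-0.9,0,0,0,0],[0,0,-0.5,0,0,0,0],[0,0,0,0,0,0,0],[0,0,0,0,0,0,0]]]'
python3 - <<'E'
from h import *
w=grab('wrist','w8.png');s=grab('side','side4.png');t=grab('top','top4.png')
R=lambda x,a,b,c,d,sz:cv2.resize(x['pixels'][a:b,c:d],sz,interpolation=cv2.INTER_CUBIC)
c=np.vstack([np.hstack([R(w,0,400,0,640,(480,300)),R(s,100,240,300,440,(300,300))]),R(t,165,225,325,481,(780,300))])
cv2.imwrite('pics/fin.png',cv2.cvtColor(c,cv2.COLOR_RGB2BGR))
E
```

```text
t: 21.47
tcp_pos: [453.0, -207.2, 304.7]
tcp_rot: [2.272, 2.154, 0.005]
ft_force: [0.7, 0.1, -0.2]
gripper_width: 91.5
```

View pics/fin.png

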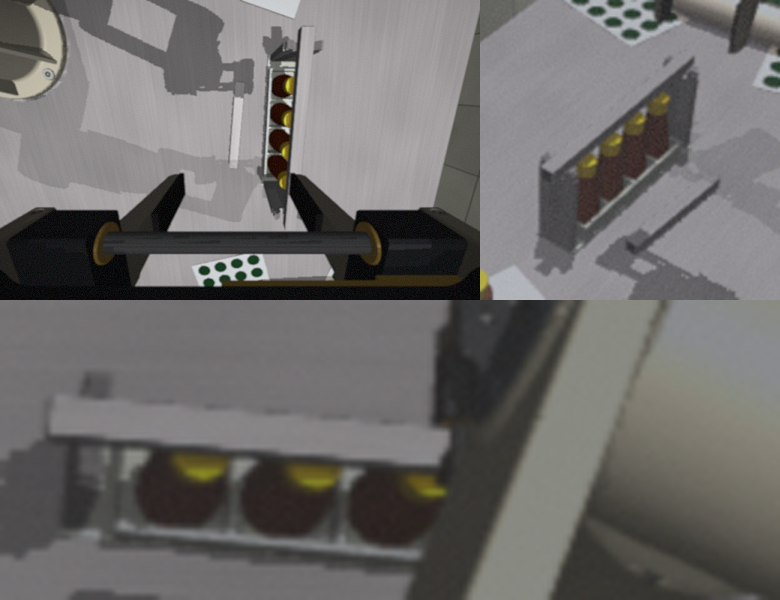

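The bar lies across both brackets above four upright bottles, and nothing else has moved. As a numeric check, I'll compute the bar's ends in the wrist view, at about (409,36) and (383,298) full-size, on the plane of its top at z=148.

Run:
```python
from h import *
w=load('w8.png');g=cv2.cvtColor(w['pixels'],cv2.COLOR_RGB2GRAY).astype(int)
for r in(60,150,220,270): print(r,g[r,365:430:1].tolist())
print('col',g[25:50,407].tolist(), g[285:310,384].tolist())
s=load('side4.png')
for z in(148,):
  f=np.array([ray(w,408,36,z),ray(w,383,298,z)]);print(f.round(1),f.mean(0).round(1),np.linalg.norm(f[0]-f[1]))
# left end top centre in side view: predicted when seated vs seen (crop px/2.143 + offset)
for y in(165,-165):
  P=np.array([550.3,-212,148])+y*np.array([.0535,.9986,0]);print('side pred',proj(s,P).round(1),((proj(s,P)-[300,100])*300/140+[480,0]).round(0),'unseated +10',proj(s,P+[0,0,10]).round(1))
```

```text
60 [98, 100, 100, 98, 101, 102, 98, 94, 84, 64, 53, 52, 71, 95, 90, 71, 70, 87, 109, 125, 128, 123, 126, 126, 122, 124, 124, 132, 126, 116, 88, 58, 40, 42, 71, 126, 159, 178, 178, 173, 174, 176, 180, 180, 178, 175, 173, 174, 170, 171, 172, 171, 168, 148, 124, 112, 110, 111, 111, 109, 108, 111, 115, 122, 134]
150 [16, 19, 12, 18, 16, 22, 20, 23, 17, 13, 17, 23, 31, 37, 50, 64, 63, 71, 86, 94, 95, 95, 92, 75, 59, 44, 54, 96, 145, 170, 178, 177, 174, 174, 175, 177, 178, 183, 186, 181, 179, 178, 176, 173, 165, 163, 168, 168, 170, 168, 169, 166, 166, 163, 164, 167, 167, 166, 168, 170, 170, 168, 168, 164, 163]
220 [15, 15, 27, 20, 15, 23, 21, 11, 17, 23, 16, 10, 17, 21, 22, 11, 20, 29, 36, 41, 45, 82, 132, 166, 178, 179, 179, 181, 177, 178, 179, 178, 179, 174, 174, 178, 174, 166, 161, 164, 167, 168, 166, 166, 168, 167, 171, 171, 166, 164, 166, 165, 167, 169, 170, 172, 169, 169, 169, 167, 167, 166, 168, 168, 169]
270 [57, 56, 54, 55, 51, 54, 58, 58, 54, 57, 55, 47, 48, 49, 48, 44, 49, 93, 137, 167, 173, 180, 173, 179, 177, 143, 93, 42, 9, 15, 6, 10, 13, 11, 2, 2, 8, 15, 2, 16, 9, 7, 8, 10, 12, 8, 11, 6, 7, 5, 11, 4, 6, 17, 13, 25, 34, 42, 45, 43, 43, 46, 43, 44, 42]
col [160, 160, 164, 159, 163, 161, 164, 159, 155, 137, 143, 165, 172, 170, 175, 174, 171, 173, 173, 178, 173, 174, 175, 177, 179] [174, 172, 174, 172, 170, 173, 171, 172, 169, 172, 173, 174, 172, 174, 175, 173, 169, 175, 176, 174, 175, 171, 158, 116, 69]
[[ 557.4  -51.4  148. ]
 [ 535.9 -364.9  148. ]] [ 546.6 -208.1  148. ] 314.19539076027735
side pred [330.7 179.6] [546. 171.] unseated +10 [330.7 176.8]
side pred [396.9 124.5] [688.  52.] unseated +10 [397.2 121.7]
```

Run:
```python
from h import *
w=load('w8.png');c0=np.array([550.3,-212]);u=np.array([.0535,.9986]);n=np.array([u[1],-u[0]])
for p,z in(((409.2,60),148),((400.6,150),148),((394.3,220),148),((411.3,34.3),148)):
    P=ray(w,*p,z)[:2];print(P.round(1),'across',((P-c0)@n).round(1),'along',((P-c0)@u).round(1))
for z in (148,157):
  print(z,'width row60',np.linalg.norm(ray(w,400.0,60,z)-ray(w,418.4,60,z)).round(2))
# near bottle-free check: caps
h=cv2.cvtColor(w['pixels'],cv2.COLOR_RGB2HSV);
```

```text
[559.6 -74.1] across 1.9 along 138.2
[ 553.4 -167.9] across 0.8 along 44.2
[ 548.3 -253.4] across 0.2 along -41.5
[560.8 -50. ] across 1.8 along 162.3
148 width row60 19.49
157 width row60 18.95
```

All within tolerance, so I'm handing in.

```bash
python3 -c "
from rig import arm
print(arm.close_job())"
```

```text
the job is handed in; nothing more can be done
None
```

I packed the bottle in the empty bay and laid the long bar across both end brackets. I handed the job in at about 22 s of the 67 s allowed. The hand-in gives no verdict, so the checks below are my own measurements.

- **Bottle:** I set it down until I felt about 9 N of floor contact, then let go. In the side view its cap stands in line with the other three, evenly spaced and 57 mm from its neighbour. The base position itself was not measured again after release.
- **Bar, position:** At handover it measured about 1 mm off centre across the carrier at its middle and about 2 mm at the left bracket. It was about 3 mm off centre along the carrier and turned about 0.01 rad.
- **Bar, height:** Firm contact came where the notch seats should be, with the tool at 130.9 mm. I had expected 131.8 mm.
- **Other objects:** The last pictures showed the other three bottles standing in their bays and the short bar where it was. The jars measured unmoved after I placed the bottle; after the bar move I checked neither the jars nor the roll. The arm finished clear of everything with the gripper open.

**Weak or disagreeing checks:**
- Just before seating the bar I pressed it with about 48 N, with some side force of 15 to 19 N.
- The bar's right end was hidden by the gripper in the last wrist view, so centring along the carrier rests on the left end only. The side view shows the bar over both brackets.
- Different views put the carrier centre 2 to 4 mm apart. I used the wrist-camera value.

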